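# Lock the vegetable slicer by feel with its pin

### The job

Lock the red vegetable slicer: draw the yellow-headed locking pin out of its wooden rest, put its tip through the slot in the slicer's steel cover and feel gently along the slot for the hole hidden in the sprung slide beneath; then push the pin fully home so that its collar sits on the cover, upright, and let go. Press only lightly, never force the pin where there is no hole, and leave the other things on the worktop where they are.

Things in the scene. Friction and masses are not known exactly. Their poses are not given: they have to be found in the camera images.
- lock_pin: loose locking pin, about 60 g, 88 mm tall, starts upright in the rest. Origin at the centre of the lower tip, +z up along the pin. Steel shank 10 mm in diameter from z = 0 to 45 mm (lowest 2 mm tapered to 8 mm); brass collar 21 mm in diameter, z = 45 to 50 mm; yellow square grip head 22 x 22 mm, z = 50 to 88 mm, flat sides square to its x and y axes: grasp it there
- pin_rest: fixed wooden block 64 x 64 x 55 mm, origin at the centre of its underside, z up; a 13 mm hole 49 mm deep in the middle of its top. The pin stands in it with its collar on the block's top, so its tip is 10 mm above the worktop
- slicer: vegetable slicer, fixed to the worktop. Origin on the worktop under the centre of the slot, z up. A red housing 88 mm (x) by 196 mm (y), 62 mm high, has a flat steel cover on top (4 mm thick); a red-edged steel slicing bed slopes down behind it to x = 182 mm, 140 mm wide and nowhere higher than the cover
- slot (a point): centre of the slot at the cover's top face, 62 mm above the worktop; axes as the slicer's. The slot runs along y, 14 mm wide (x), 78 mm long (y), right through the cover. With the pin home its tip is 45 mm below this point. The hidden hole beneath is in line with the slot, its centre anywhere within 26 mm either way along y. Over 30 N between pin and slicer damages it
- slide_mid (a point): point 20 mm straight below the slot's centre, on top of the hidden black slide. The slide has one through hole, 12 mm along y, 17.5 mm along x, mouth bevelled 1 mm. It cannot shift along the slot but sinks on springs: from about 2.5 N, 1 mm for each further 1.3 N, to a hard stop at 6 mm. Over the hole it springs up round the pin tip and the load vanishes
- honey_jar: bystander: honey jar with red lid, 60 mm wide, 85 mm tall, origin at the centre of its underside
- tomato_tin: bystander: food tin 57 mm wide, 72 mm tall, origin at the centre of its underside
- espresso_cup: bystander: white cup, 62 mm wide, 87 mm with handle, 51 mm tall, origin under its middle
- pepper_mill: bystander: brown wooden mill 58 mm wide, 150 mm tall, origin at the centre of its underside
- spice_jar: bystander: dark-capped spice jar 41 mm wide, 105 mm tall, origin at the centre of its underside
- lime: bystander: green lime 57 x 46 x 45 mm, origin under its middle
- kitchen_timer: bystander: black round timer 64 mm wide, 54 mm tall, origin at the centre of its underside
There are look-alikes about, which are no part of the job. What is shaped like the pin_rest but blue or pink is not meant.

How it is judged:
By the outcome, as a careful person would: the job done as asked, in the order asked, and still so for the second after the job is handed in, with the robot touching nothing.
It also fails if it takes over 53 s, if anything falls off the work surface, if the arm or the gripper's body presses on something with over 40 N, if the wrist force passes 120 N, or if a joint passes its speed limit or range.

### The arm

A 6-joint arm with a two-finger parallel gripper is mounted at the origin on a cart in front of the work surface, level with it; the furniture and walls round the work are solid. World frame = base frame: x ahead of the robot, y to its left, z up, the work surface at z = 0. Lengths are in m, angles in rad, forces in N, time in s.
With the tool pointing down it reaches from about 0.275 to 0.75 m from the base axis. Payload 10.2 kg.
Tool frame: the origin (TCP) lies on the mounting face of the last link; the fingertips stand 166 mm ahead of it and the grasp point (between the pads) lies 147 mm ahead of it; z points along the fingers, y is the line along which they close (so a half turn about z gives the same grasp; the last joint's range is limited). The gripper opens to 88 mm and grips with 3 to 60 N. Pads are 18 mm wide; open, the fingers measure 123 mm over their backs; the gripper's body (75 mm by 187 mm) begins 45 mm behind the grasp point.
Start: joints at [-1.383, 0.313, 1.498, -0, 1.331, -0.223], TCP at [0.21, -0.481, 0.405] pointing down, gripper open.
Joint ranges: [-2.94, 2.94], [-0.97, 2.17], [0.19, 2.56], [-1.23, 4.37], [0.02, 3.11], [-2.88, 2.88]. Speed limits (rad/s): [2.39, 2.39, 3.01, 3.14, 3.14, 3.14].

### API

Orientations are given as a unit quaternion [x, y, z, w].
In Python, from bench import env gives the robot as it stands.
- The arm moves only by the tool carry_out, never from a script. Its argument "motion" is a list of rows, each a list of 3 entries, a list of its own where there are three numbers: the shift along the tool's x, y, z in m, then the turn, a rotation vector about the tool's x, y, z in degrees, then the finger opening in m, from 0 to 0.0881. A call has 1 to 20 rows; each row shifts and turns the commanded pose from where the row before left it, along the tool's axes as they then stand; what a row does not reach is not made up. A row lasts 1/10 s, in which the tool goes at most 50 mm and 8.59 degrees, less where a joint would pass 70% of its speed; a pose out of reach is approached as far as the arm can. A call is refused whole if a number of a shift passes 0.05 or a number of a turn 8.59, either way. A call with a gripper value outside its range is refused whole. The fingers move at their own pace and stop on an object; "squeeze" is the grip in N (left out, the last holds). Time passes only in rows, so rows that do not move let the fingers close. It gives the time, the measured TCP pose, the force, the opening and the grip force at its end, in the units of the state.
- env.get_obs(): the state, without advancing time (a new reading comes with each control period).
- env.grab_frame(name): name is "scene" or "top" or "wrist"; returns a dict with "img" (400x640x3 uint8, blue, green, red), "depth" (400x640 float32, m along the optical axis (not along the pixel's ray), 0 where there is no reading), "fovy" (degrees; the focal length in pixels is half the picture's height over the tangent of half this angle, whatever the lens; pixels are square), "cx", "cy" (the principal point, pixels), "view" (4x4, takes a point from world to camera coordinates); the wrist camera has in their place "T_tool_cam" (4x4, takes a point from camera to tool coordinates, whose origin is the TCP and whose axes are the flange's). Camera axes: x right, y up, looking along -z (the intrinsics and any distortion apply to the point x, -y, -z); pixel columns grow to the right and rows downward; lengths in m; the calibration is good to about 2 mm. The wrist camera is an equidistant fisheye: a pixel r from the principal point sees the ray r / f radians off the axis. A picture is of the moment at which its call begins: read the wrist's pose just before it.
- env.close_job(): hands the job in; it is judged then, once.
The state is a dict: "t": time; "q": joint angles; "qd": joint speeds; "joint_torque": joint torques, N m; "tcp_pos": TCP position; "eef_rot": TCP orientation; "contact_force": force on the tool from outside, world axes, zero at the start; "wrist_torque": the same for the moment, N m; "width": finger opening in m; "gripper_force": force on a finger pad.
Only numpy, scipy, OpenCV 4.12 (cv2) and the standard library are available. Lean on these libraries where they do the work, as an engineer would, in place of code of your own. Each camera call takes 0.05 s, during which the arm holds its last target. There are 200 camera calls.

## Working session

There is one attempt and no reset: what is moved stays moved. The work goes in short steps, Python scripts to look and compute and a tool call to move; the robot and the scene stay as the last step left them, time stands still between calls to the robot, and variables do not carry over. Pictures are saved under pics/ and viewed, at most 10 in all, crops included, and the job is handed in when it is done.

Besides the shell and the picture viewer there is one more tool, called after "Request:" as name([rows], argument=value, ...), one row to a line, values as JSON. carry_out: Moves the arm, as the interface text tells. Its arguments: {"type":"object","properties":{"motion":{"type":"array","items":{"type":"array"}},"squeeze":{"type":"number"}},"required":["motion"]}

```bash
mkdir -p pics
cat > h.py <<'E'
import numpy as np, cv2, pickle
from bench import env
from scipy.spatial.transform import Rotation as R
def grab(n):
    o=env.get_obs(); f=env.grab_frame(n); f['obs']=o; return f
def foc(f): return f['img'].shape[0]/2/np.tan(np.radians(f['fovy'])/2)
def rays(f,uv):
    uv=np.atleast_2d(uv).astype(float); F=foc(f)
    d=(uv-[f['cx'],f['cy']])/F
    if 'T_tool_cam' in f:
        th=np.linalg.norm(d,axis=1)+1e-12
        v=np.c_[d/th[:,None]*np.sin(th)[:,None],np.cos(th)]
        o=f['obs']; T=np.eye(4); T[:3,:3]=R.from_quat(o['eef_rot']).as_matrix(); T[:3,3]=o['tcp_pos']
        M=T@f['T_tool_cam']
    else:
        v=np.c_[d,np.ones(len(d))]; M=np.linalg.inv(f['view'])
    v=v*[1,-1,-1]
    return M[:3,3],v@M[:3,:3].T
def onz(f,uv,z):
    c,v=rays(f,uv); return c+v*((z-c[2])/v[:,2])[:,None]
def mask(f,lo,hi):
    return cv2.inRange(cv2.cvtColor(f['img'],cv2.COLOR_BGR2HSV),np.array(lo),np.array(hi))
def blobs(m,a=30):
    n,l,s,c=cv2.connectedComponentsWithStats(m)
    return [(c[i].round(1),s[i]) for i in range(1,n) if s[i][4]>a]
E
python3 - <<'E'
from h import *
fs=[]
for n in ['scene','top']:
    f=grab(n); fs.append(f); cv2.imwrite(f'pics/{n}.png',f['img'])
    print(n,{k:f[k] for k in f if k not in('img','depth','obs','view')}, f.keys(), np.linalg.inv(f['view']).round(3).tolist(), (f['depth']>0).mean())
pickle.dump(fs,open('fs.pkl','wb'))
print(env.get_obs())
E
```

```text
scene {'fovy': 53.78603978600463, 'cx': 322.1358724607237, 'cy': 197.26564081112514} dict_keys(['img', 'depth', 'fovy', 'cx', 'cy', 'view', 'obs']) [[-0.539, 0.582, -0.609, -0.213], [-0.842, -0.366, 0.396, 0.386], [0.008, 0.726, 0.688, 0.925], [0.0, 0.0, 0.0, 1.0]] 0.99599609375
top {'fovy': 47.94709642683304, 'cx': 321.5916354197378, 'cy': 201.31806933201767} dict_keys(['img', 'depth', 'fovy', 'cx', 'cy', 'view', 'obs']) [[-0.006, 0.986, -0.165, 0.363], [-1.0, -0.008, -0.01, -0.115], [-0.011, 0.165, 0.986, 1.299], [0.0, 0.0, 0.0, 1.0]] 0.99577734375
{'t': 0.1, 'q': array([-1.38340903e+00,  3.13397158e-01,  1.49831441e+00, -2.40959775e-05,
        1.33102080e+00, -2.23399394e-01]), 'qd': array([-0.00028627, -0.00018475, -0.00248375,  0.00155985,  0.00222126,
       -0.0004246 ]), 'joint_torque': array([ 2.39216221e-03, -4.02812147e+01, -2.52646118e+01,  6.94968877e-02,
        3.42168077e-02, -7.89962655e-05]), 'tcp_pos': array([ 0.20963119, -0.48130405,  0.40423418]), 'eef_rot': array([ 9.78980093e-01,  2.03955027e-01, -1.43949289e-06, -5.69973667e-04]), 'contact_force': array([ 0.33217412, -0.51252899,  0.37230933]), 'wrist_torque': array([-0.00564927, -0.03417467,  0.00352878]), 'gripper_force': 0.0, 'width': 0.0880896283814785}
```

View pics/top.png

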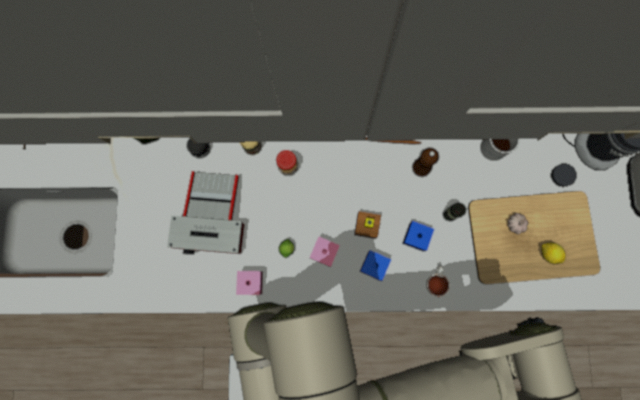

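View pics/scene.png

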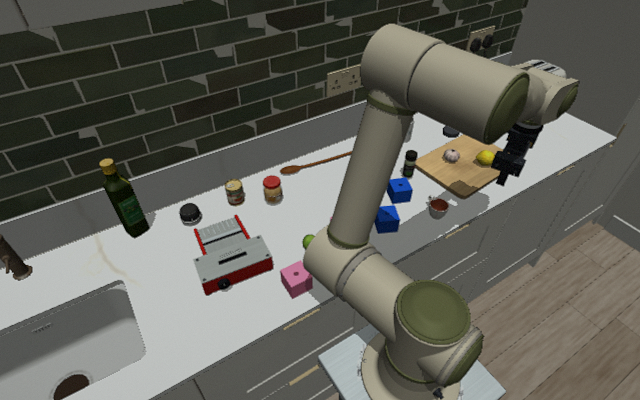

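The top view shows the yellow head in the brown rest at about (370,223). The slicer's dark slot is at about (204,234), with its bed towards the top of the picture (+x). The blue and pink blocks are the look-alikes. The scene view agrees with this: slicer cover at about (232,258), with the arm hiding the rest.

Run:
```python
from h import *
f=pickle.load(open('fs.pkl','rb'))[1]
m=mask(f,(20,120,80),(35,255,255)); m[:, :340]=0;m[:,400:]=0
for c,s in blobs(m,10): print('yellow',c,s,onz(f,c,.095))
# rest orientation
m=mask(f,(5,80,30),(35,255,255)); r=np.zeros_like(m); r[205:245,345:390]=m[205:245,345:390]
p=np.argwhere(r)[:,::-1]; w=onz(f,p,.055)[:,:2]; print('rest',cv2.minAreaRect((w*1000).astype(np.float32)))
# slot: dark within cover
g=cv2.cvtColor(f['img'],cv2.COLOR_BGR2GRAY)
s=np.zeros_like(g); s[225:244,180:228]=(g[225:244,180:228]<70)*255
for c,st in blobs(s,15):
    print('slot',c,st)
    n,l,_,_=cv2.connectedComponentsWithStats(s)
    for i in range(1,n):
        q=np.argwhere(l==i)[:,::-1]
        if len(q)>15: print(cv2.minAreaRect((onz(f,q,.062)[:,:2]*1000).astype(np.float32)), onz(f,q.mean(0),.062))
    break
print(f['depth'][234,204], f['depth'][223,370])
c,v=rays(f,[[204,240],[370,223],[430,100],[430,130],[428,158],[287,155]])
F=f['view']
for uv in [(215,242),(370,223),(430,100),(430,130),(428,155),(287,158),(456,211),(287,246)]:
    c,v=rays(f,uv); fw=-np.linalg.inv(F)[:3,2]; d=f['depth'][uv[1],uv[0]]; print(uv,(c+v[0]*d/(v[0]@fw)).round(3))
```

```text
yellow [368.9 222.1] [364 217  11  11  95] [[ 0.50610676 -0.22897578  0.095     ]]
rest ((504.7584533691406, -228.60633850097656), (62.82456588745117, 66.25112915039062), 79.53509521484375)
slot [203.8 233.9] [191 231  27   6  98]
((480.56903076171875, 223.90074157714844), (72.8834228515625, 10.23727035522461), 84.4095687866211) [[0.48070898 0.22421547 0.062     ]]
1.264695 1.2030021
(215, 242) [0.458 0.194 0.058]
(370, 223) [ 0.503 -0.231  0.101]
(430, 100) [ 0.549 -0.227  0.837]
(430, 130) [ 0.55  -0.251  0.735]
(428, 155) [ 0.679 -0.386  0.139]
(287, 158) [ 0.689 -0.006  0.084]
(456, 211) [ 0.533 -0.461  0.106]
(287, 246) [ 0.447 -0.004  0.043]
```

Request:
carry_out([
  [[0.0155,-0.0047,0],[0,0,0],0.088],
  [[0.031,-0.0094,0],[0,0,0],0.088],
  [[0.031,-0.0094,0],[0,0,0],0.088],
  [[0.031,-0.0094,0],[0,0,0],0.088],
  [[0.031,-0.0094,0],[0,0,0],0.088],
  [[0.031,-0.0094,0],[0,0,0],0.088],
  [[0.031,-0.0094,0],[0,0,0],0.088],
  [[0.031,-0.0094,0],[0,0,0],0.088],
  [[0.031,-0.0094,0],[0,0,0],0.088],
  [[0.031,-0.0094,0],[0,0,0],0.088],
  [[0.031,-0.0094,0],[0,0,0],0.088],
  [[0.031,-0.0094,0],[0,0,0],0.088],
  [[0.0155,-0.0047,0],[0,0,0],0.088],
  [[0,0,0],[0,0,0],0.088],
  [[0,0,0],[0,0,0],0.088],
])

```text
t: 1.6
tcp_pos: [0.5052, -0.2296, 0.4046]
eef_rot: [0.979, 0.204, -0.0, -0.0]
contact_force: [0.4, 0.6, 0.4]
width: 0.088
gripper_force: 0.0
```

Run:
```python
from h import *
f=grab('wrist'); pickle.dump(f,open('w1.pkl','wb')); cv2.imwrite('pics/w1.png',f['img'])
print(f['fovy'],f['cx'],f['cy'],f['T_tool_cam'].round(3).tolist(),f['obs']['tcp_pos'],f['obs']['contact_force'])
m=mask(f,(20,120,80),(35,255,255))
for c,s in blobs(m,30): print(c,s,onz(f,c,.097))
```

```text
65.70646984690485 319.8602617008338 194.7951351943397 [[0.0, 0.959, 0.282, 0.073], [1.0, -0.001, 0.001, -0.001], [0.001, 0.282, -0.959, 0.02], [0.0, 0.0, 0.0, 1.0]] [ 0.50524216 -0.22955868  0.40458247] [0.37552918 0.63866406 0.41885419]
[319.4 178.4] [304 161  31  36 602] [[ 0.50893582 -0.22629375  0.097     ]]
[137.2 295.2] [133 273  12  43 173] [[ 0.27525325 -0.07064182  0.097     ]]
[502.5 295.1] [495 273  12  43 179] [[ 0.4647372  -0.50364077  0.097     ]]
```

View pics/w1.png

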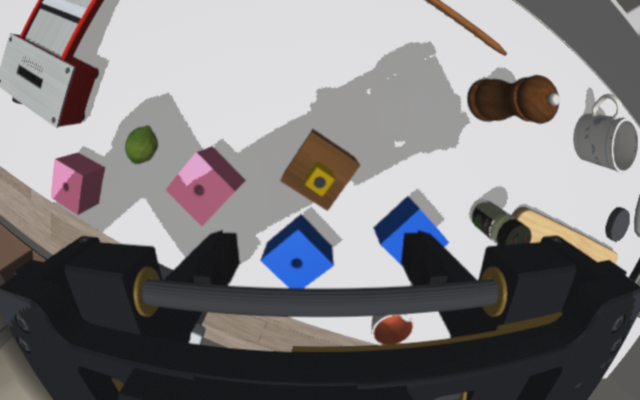

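The wrist view shows the pin's yellow head at (319,181) on the brown rest, with its edges turned relative to the gripper. The slicer is at the upper left, around (40,75).

Run:
```python
from h import *
f=pickle.load(open('w1.pkl','rb'))
hsv=cv2.cvtColor(f['img'],cv2.COLOR_BGR2HSV)
print(hsv[160:200:2,319].tolist())
for vmin in (80,150,190):
    m=mask(f,(20,100,vmin),(35,255,255)); m[:,:290]=0; m[:,350:]=0; m[230:]=0
    cs,_=cv2.findContours(m,0,1); c=max(cs,key=cv2.contourArea)[:,0]
    w=onz(f,c,.098)[:,:2]*1000
    print(vmin,len(c),cv2.minAreaRect(w.astype(np.float32)))
m=mask(f,(3,60,20),(20,255,255)); m|=mask(f,(20,100,80),(35,255,255)); m[:,:270]=0; m[:,370:]=0; m[220:]=0
cs,_=cv2.findContours(m,0,1); c=max(cs,key=cv2.contourArea)[:,0]
print(cv2.minAreaRect((onz(f,c,.055)[:,:2]*1000).astype(np.float32)))
img=cv2.resize(f['img'][115:225,265:375],(600,600),interpolation=2); cv2.imwrite('pics/w1c.png',img)
# slot rough
g=cv2.cvtColor(f['img'],6); s=np.zeros_like(g); s[58:95,10:60]=(g[58:95,10:60]<60)*255
for c,st in blobs(s,15): print('slot',c,st,onz(f,c,.062))
```

```text
[[15, 153, 107], [21, 183, 92], [24, 205, 87], [24, 217, 88], [25, 225, 118], [24, 220, 161], [24, 222, 171], [24, 219, 168], [24, 167, 125], [60, 4, 61], [102, 21, 62], [105, 25, 62], [108, 21, 61], [90, 4, 60], [24, 165, 122], [24, 227, 164], [25, 229, 164], [24, 216, 145], [18, 159, 96], [14, 143, 93]]
80 82 ((508.787109375, -226.51522827148438), (25.30805778503418, 27.46675682067871), 78.8148422241211)
150 62 ((506.23614501953125, -227.44192504882812), (19.35538101196289, 19.50994873046875), 78.80487823486328)Traceback (most recent call last):
  File "<stdin>", line 7, in <module>
ValueError: max() iterable argument is empty
```

Request:
carry_out([
  [[0.0009,-0.0018,0.01],[0,0,6.96],0.055],
  [[0,0,0.02],[0,0,6.96],0.055],
  [[0,0,0.02],[0,0,6.96],0.055],
  [[0,0,0.02],[0,0,6.96],0.055],
  [[0,0,0.02],[0,0,6.96],0.055],
  [[0,0,0.015],[0,0,0],0.055],
  [[0,0,0],[0,0,0],0.055],
  [[0,0,0],[0,0,0],0.055],
])

```text
t: 2.45
tcp_pos: [0.5054, -0.2281, 0.3003]
eef_rot: [0.995, -0.099, 0.0, 0.0]
contact_force: [0.1, -0.2, 0.5]
width: 0.0548
gripper_force: 0.0
```

Run:
```python
from h import *
f=grab('wrist'); cv2.imwrite('pics/w2.png',f['img'])
print(f['obs']['tcp_pos'],R.from_quat(f['obs']['eef_rot']).as_matrix()[:,0])
for vm in (80,140,150):
    m=mask(f,(20,100,vm),(35,255,255)); m[:,:250]=0; m[:,390:]=0
    cs,_=cv2.findContours(m,0,1); c=max(cs,key=cv2.contourArea)[:,0]
    print(vm,c.mean(0),cv2.minAreaRect((onz(f,c,.098)[:,:2]*1000).astype(np.float32)))
cv2.imwrite('pics/w2.png',f['img'])
```

```text
[ 0.50537325 -0.22808569  0.30034601] [ 9.80586435e-01 -1.96086961e-01  3.83764028e-04]
80 [320.37837838 215.07432432] ((511.01104736328125, -228.6832275390625), (22.123586654663086, 31.445083618164062), 77.67320251464844)
140 [320.36752137 221.82051282] ((506.22601318359375, -227.68087768554688), (19.961366653442383, 20.45584487915039), 78.65645599365234)
150 [320.45614035 222.        ] ((506.25030517578125, -227.6493377685547), (19.883949279785156, 19.096939086914062), 78.71207427978516)
```

View pics/w2.png

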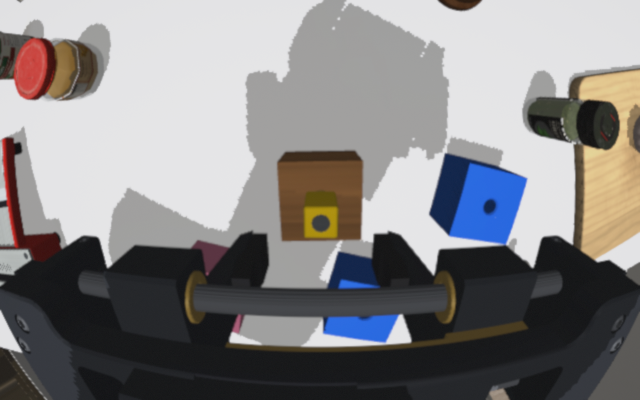

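The pin head at (320,222) is square to the fingers and centred between them, so I go down and grasp it.

Request:
carry_out([
  [[0.001,0,0.01],[0,0,0],0.055],
  [[0,0,0.015],[0,0,0],0.055],
  [[0,0,0.015],[0,0,0],0.055],
  [[0,0,0.015],[0,0,0],0.055],
  [[0,0,0.012],[0,0,0],0.055],
  [[0,0,0.005],[0,0,0],0.055],
  [[0,0,0],[0,0,0],0.04],
  [[0,0,0],[0,0,0],0.03],
  [[0,0,0],[0,0,0],0.015],
  [[0,0,0],[0,0,0],0.01],
  [[0,0,0],[0,0,0],0.01],
  [[0,0,0],[0,0,0],0.01],
], squeeze=30)

```text
t: 3.7
tcp_pos: [0.5068, -0.2276, 0.2281]
eef_rot: [0.995, -0.098, 0.0, 0.0]
contact_force: [-0.3, -0.6, 2.8]
width: 0.022
gripper_force: 30.0
```

Request:
carry_out([
  [[0,0,-0.005],[0,0,0],0.01],
  [[0,0,-0.015],[0,0,0],0.01],
  [[0,0,-0.02],[0,0,0],0.01],
  [[0,0,-0.025],[0,0,0],0.01],
  [[0,0,-0.025],[0,0,0],0.01],
  [[0,0,-0.02],[0,0,0],0.01],
  [[-0.006,-0.018,0],[0,0,0],0.01],
  [[-0.012,-0.036,0],[0,0,0],0.01],
  [[-0.012,-0.036,0],[0,0,0],0.01],
  [[-0.012,-0.036,0],[0,0,0],0.01],
  [[-0.012,-0.036,0],[0,0,0],0.01],
  [[-0.012,-0.036,0],[0,0,0],0.01],
  [[-0.012,-0.036,0],[0,0,0],0.01],
  [[-0.012,-0.036,0],[0,0,0],0.01],
  [[-0.012,-0.036,0],[0,0,0],0.01],
  [[-0.012,-0.036,0],[0,0,0],0.01],
  [[-0.012,-0.036,0],[0,0,0],0.01],
  [[-0.012,-0.036,0],[0,0,0],0.01],
  [[-0.006,-0.018,0],[0,0,-5.6],0.01],
  [[0,0,0],[0,0,0],0.01],
])

```text
t: 5.7
tcp_pos: [0.4492, 0.226, 0.3378]
eef_rot: [0.999, -0.047, -0.0, -0.0]
contact_force: [-0.3, -0.6, -0.6]
width: 0.0217
gripper_force: 30.0
```

Run:
```python
from h import *
f=grab('wrist'); pickle.dump(f,open('w3.pkl','wb')); cv2.imwrite('pics/w3.png',f['img'])
o=f['obs'];print(o['tcp_pos'],R.from_quat(o['eef_rot']).as_matrix()[:,0],o['width'],o['contact_force'],o['q'])
g=cv2.cvtColor(f['img'],6); s=(g<60).astype(np.uint8)*255
for c,st in blobs(s,100): print(c,st,onz(f,c,.062))
```

```text
[0.44922845 0.22604912 0.33779823] [ 9.95570313e-01 -9.40197647e-02 -1.89493825e-04] 0.021681650282954643 [-0.27693772 -0.56078988 -0.64085545] [2.32776629e-01 3.29012706e-01 1.65974109e+00 3.26094360e-04
 1.15293791e+00 1.89759947e+00]
[248.7  60. ] [245   6   8  98 172] [[0.56738937 0.27501842 0.062     ]]
[389.9  61.5] [383  18  14  86 799] [[0.55514473 0.15933804 0.062     ]]
[320.5  41.4] [ 254   37  129   10 1047] [[0.57570135 0.21480971 0.062     ]]
[622.9 116.1] [ 608   94   30   48 1144] [[ 0.51150607 -0.14854422  0.062     ]]
[ 81. 157.] [ 69 138  25  39 752] [[0.51102539 0.47261244 0.062     ]]
[317.4 155. ] [ 272  148   92   15 1368] [[0.48129329 0.22626647 0.062     ]]
[623.9 189.5] [ 606  166   34   53 1068] [[ 0.41681208 -0.16751205  0.062     ]]
[270.9 210.1] [257 207  30   7 147] [[0.43661878 0.27182769 0.062     ]]
[310.8 327.7] [    0   233   640   167 76448] [[0.30091433 0.25082539 0.062     ]]
```

View pics/w3.png

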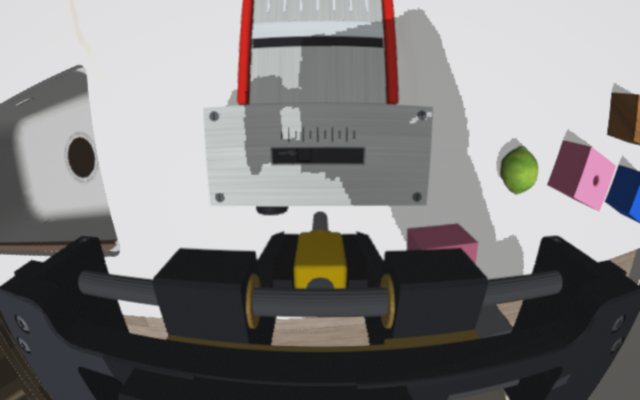

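Run:
```python
from h import *
f=pickle.load(open('w3.pkl','rb')); o=f['obs']
g=cv2.cvtColor(f['img'],6)
print('col',g[142:170,320].tolist()); print('row',g[155,264:284].tolist(),g[155,352:372].tolist())
for th in (60,90):
    s=(g<th).astype(np.uint8)*255; s[:,:265]=0;s[:,370:]=0;s[:143]=0;s[170:]=0
    cs,_=cv2.findContours(s,0,1); c=max(cs,key=cv2.contourArea)[:,0]
    r=cv2.minAreaRect((onz(f,c,.062)[:,:2]*1000).astype(np.float32)); print(th,r)
# edges of the cover: yaw check
m=((g>110)).astype(np.uint8)
# pin tip silhouette: gray shank columns at several rows
Rm=R.from_quat(o['eef_rot']).as_matrix()
for row in (213,218,222,226): print(row,g[row,305:337].tolist())
F=foc(f); Ti=np.linalg.inv(f['T_tool_cam'])
for p in ((0,0,.218),(0,0,.20)):
    q=(Ti@np.r_[p,1])[:3]*[1,-1,-1]; th=np.arctan2(np.hypot(*q[:2]),q[2]); print(p,np.array([f['cx'],f['cy']])+F*th*q[:2]/np.hypot(*q[:2]))
```

```text
col [116, 115, 115, 114, 104, 76, 48, 35, 32, 33, 32, 31, 32, 32, 31, 33, 32, 32, 32, 33, 43, 67, 92, 107, 114, 116, 116, 115]
row [118, 117, 118, 117, 117, 114, 102, 81, 57, 38, 32, 31, 32, 31, 32, 34, 34, 34, 34, 34] [31, 32, 31, 32, 32, 32, 32, 32, 31, 32, 37, 58, 83, 104, 114, 117, 118, 118, 118, 118]
60 ((481.4065856933594, 226.24627685546875), (76.63050842285156, 12.144994735717773), 84.59294891357422)
90 ((481.05181884765625, 226.270751953125), (78.41780853271484, 14.576225280761719), 84.59184265136719)
213 [227, 227, 227, 227, 227, 227, 227, 224, 212, 178, 135, 98, 77, 66, 63, 64, 66, 71, 85, 113, 153, 199, 222, 226, 227, 227, 227, 227, 227, 227, 227, 227]
218 [227, 227, 227, 227, 227, 226, 222, 201, 135, 77, 62, 62, 63, 63, 63, 62, 62, 62, 61, 60, 61, 90, 154, 209, 224, 227, 227, 227, 227, 227, 227, 227]
222 [227, 227, 227, 227, 226, 226, 217, 181, 119, 73, 63, 63, 63, 62, 63, 62, 62, 61, 61, 62, 60, 83, 138, 195, 222, 227, 227, 227, 227, 227, 227, 227]
226 [227, 227, 227, 227, 227, 225, 210, 151, 94, 67, 63, 62, 63, 63, 63, 62, 62, 61, 61, 61, 61, 74, 118, 177, 220, 226, 227, 227, 227, 227, 227, 227]
(0, 0, 0.218) [321.41529139 214.96288603]
(0, 0, 0.2) [321.53461449 224.83396569]
```

The wrist view shows the slot at (317,155) and the held pin's tip at (320,215). The slot comes out at (0.481, 0.226), 78 x 14.6 mm, yaw −5.4°, which matches the given size. Next I move over the slot's −y end, about 26 mm off centre, and lower the tip to just above the cover.

Request:
carry_out([
  [[0.0061,0.0047,0],[0,0,0],0.01],
  [[0.01,0.007,0],[0,0,0],0.01],
  [[0.01,0.007,0],[0,0,0],0.01],
  [[0.006,0.005,0.005],[0,0,0],0.01],
  [[0,0,0.015],[0,0,0],0.01],
  [[0,0,0.015],[0,0,0],0.01],
  [[0,0,0.01],[0,0,0],0.01],
  [[0,0,0.005],[0,0,0],0.01],
  [[0,0,0],[0,0,0],0.01],
  [[0,0,0],[0,0,0],0.01],
])

```text
t: 6.75
tcp_pos: [0.4797, 0.1975, 0.2882]
eef_rot: [0.999, -0.049, 0.0, -0.0]
contact_force: [-0.2, 0.2, -0.4]
width: 0.0218
gripper_force: 30.0
```

Run:
```python
from h import *
f=grab('wrist'); pickle.dump(f,open('w4.pkl','wb'))
o=f['obs'];print(o['tcp_pos'],R.from_quat(o['eef_rot']).as_matrix().round(4).tolist(),o['contact_force'])
cv2.imwrite('pics/w4.png',cv2.resize(f['img'][160:280,250:410],(800,600),interpolation=2))
```

```text
[0.47969624 0.19747165 0.28817325] [[0.9951, -0.0987, 0.0008], [-0.0987, -0.9951, 0.0001], [0.0008, -0.0002, -1.0]] [-0.24585103  0.23263455 -0.40795661]
```

View pics/w4.png

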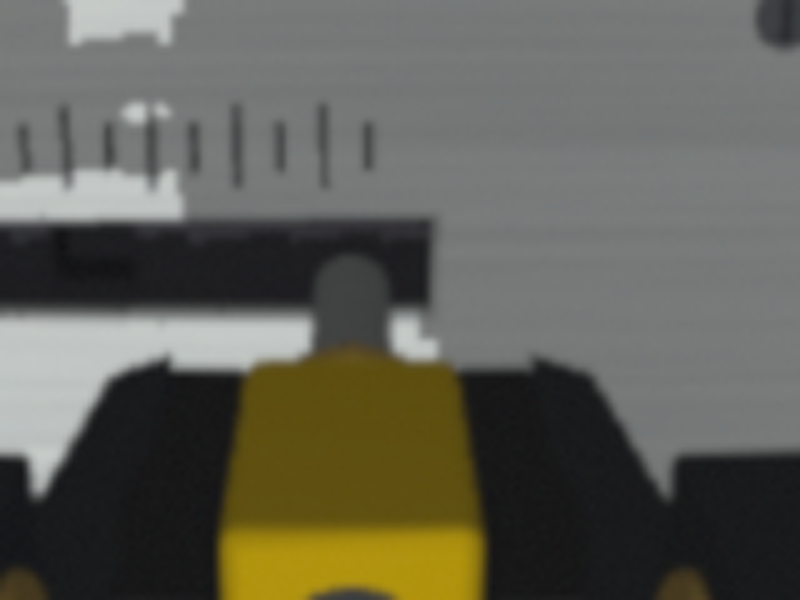

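The enlarged crop shows the tip at (350,265) over the slot's right (−y) end. There is a darker rectangle on the slide at about (97,250), which may be the hole. I'll work out where that is and check the tip against the slot's centreline.

Run:
```python
from h import *
f=pickle.load(open('w4.pkl','rb'))
C=np.array([.4811,.2263]); a=np.radians(-5.4); S=np.array([[np.cos(a),np.sin(a)],[-np.sin(a),np.cos(a)]])
cr=lambda u,v:(250+(u+.5)/5-.5,160+(v+.5)/5-.5)
for n,u,v,z in [('hole L',60,250,.042),('hole R',135,250,.042),('slot end R',433,260,.062),('slot top',350,222,.062),('slot bot',250,308,.062),('tip far edge',350,255,.0702)]:
    p=onz(f,cr(u,v),z)[0]; print(n,p.round(4),'slicer frame',(S@(p[:2]-C)*1000).round(1))
t=f['obs']['tcp_pos'][:2]; print('tcp',(S@(t-C)*1000).round(1))
```

```text
hole L [0.4784 0.2446 0.042 ] slicer frame [-4.4 18. ]
hole R [0.4773 0.2327 0.042 ] slicer frame [-4.3  6. ]
slot end R [0.4784 0.1871 0.062 ] slicer frame [  1.  -39.3]
slot top [0.4852 0.1982 0.062 ] slicer frame [  6.7 -27.6]
slot bot [0.4737 0.2138 0.062 ] slicer frame [ -6.2 -13.2]
tip far edge [0.4831 0.1984 0.0702] slicer frame [  4.7 -27.6]
tcp [  1.3 -28.8]
```

The dark patch runs from y = +6 to +18 mm on the slide. That is 12 mm long, as the hole should be. I'll enter the slot at y ≈ +4 and feel towards +12.

Request:
carry_out([
  [[0,-0.0056,0],[0,0,0],0.01],
  [[0,-0.01,0],[0,0,0],0.01],
  [[-0.0007,-0.01,0],[0,0,0],0.01],
  [[0,-0.006,0],[0,0,0],0.01],
  [[0,0,0.002],[0,0,0],0.01],
  [[0,0,0.002],[0,0,0],0.01],
  [[0,0,0.002],[0,0,0],0.01],
  [[0,0,0.001],[0,0,0],0.01],
  [[0,0,0.001],[0,0,0],0.01],
  [[0,0,0.001],[0,0,0],0.01],
  [[0,0,0.001],[0,0,0],0.01],
  [[0,0,0],[0,0,0],0.01],
])

```text
t: 8.0
tcp_pos: [0.4819, 0.229, 0.2776]
eef_rot: [0.999, -0.049, -0.0, 0.0]
contact_force: [0.3, 0.2, -0.3]
width: 0.0215
gripper_force: 30.0
```

Now at tip z ≈ 0.060, inside the slot with no force. I continue down.

Request:
carry_out([
  [[0,0,0.002],[0,0,0],0.01],
  [[0,0,0.002],[0,0,0],0.01],
  [[0,0,0.002],[0,0,0],0.01],
  [[0,0,0.002],[0,0,0],0.01],
  [[0,0,0.002],[0,0,0],0.01],
  [[0,0,0.002],[0,0,0],0.01],
  [[0,0,0.002],[0,0,0],0.01],
  [[0,0,0.002],[0,0,0],0.01],
  [[0,0,0.001],[0,0,0],0.01],
  [[0,0,0.0005],[0,0,0],0.01],
  [[0,0,0],[0,0,0],0.01],
  [[0,0,0],[0,0,0],0.01],
])

```text
t: 9.2
tcp_pos: [0.4819, 0.229, 0.2603]
eef_rot: [0.999, -0.049, 0.0, -0.0]
contact_force: [-0.1, -0.1, -1.0]
width: 0.0217
gripper_force: 30.0
```

Request:
carry_out([
  [[0,0,0.0005],[0,0,0],0.01],
  [[0,0,0.0005],[0,0,0],0.01],
  [[0,0,0.0005],[0,0,0],0.01],
  [[0,0,0],[0,0,0],0.01],
  [[0,0,0],[0,0,0],0.01],
])

```text
t: 9.7
tcp_pos: [0.482, 0.229, 0.2589]
eef_rot: [0.999, -0.049, 0.0, -0.0]
contact_force: [-0.4, -0.2, 3.8]
width: 0.0216
gripper_force: 30.0
```

Contact on the slide at about 4 N and at the expected height. Now I feel along +y.

Request:
carry_out([
  [[0,-0.001,0],[0,0,0],0.01],
  [[0,-0.001,0],[0,0,0],0.01],
  [[0,-0.001,0],[0,0,0],0.01],
  [[0,-0.001,0],[0,0,0],0.01],
  [[0,0,0],[0,0,0],0.01],
])

```text
t: 10.2
tcp_pos: [0.4823, 0.2331, 0.2587]
eef_rot: [0.999, -0.049, 0.0, -0.0]
contact_force: [0.4, -1.9, 3.8]
width: 0.0219
gripper_force: 30.0
```

Request:
carry_out([
  [[0,-0.001,0],[0,0,0],0.01],
  [[0,-0.001,0],[0,0,0],0.01],
  [[0,0,0],[0,0,0],0.01],
])

```text
t: 10.5
tcp_pos: [0.4825, 0.2352, 0.2587]
eef_rot: [0.999, -0.049, 0.0, -0.0]
contact_force: [-0.5, -1.2, 2.7]
width: 0.022
gripper_force: 30.0
```

Request:
carry_out([
  [[0,-0.0005,0],[0,0,0],0.01],
  [[0,-0.0005,0],[0,0,0],0.01],
  [[0,0,0],[0,0,0],0.01],
])

```text
t: 10.8
tcp_pos: [0.4825, 0.2362, 0.2584]
eef_rot: [0.999, -0.049, -0.0, -0.0]
contact_force: [0.1, 0.7, -0.5]
width: 0.022
gripper_force: 30.0
```

The load vanished at pin y ≈ +11, so the tip is over the hole. I shift slightly towards its middle and ease down.

Request:
carry_out([
  [[0,-0.0008,0],[0,0,0],0.01],
  [[0,0,0.001],[0,0,0],0.01],
  [[0,0,0.001],[0,0,0],0.01],
  [[0,0,0.001],[0,0,0],0.01],
  [[0,0,0],[0,0,0],0.01],
])

```text
t: 11.3
tcp_pos: [0.4826, 0.2368, 0.2555]
eef_rot: [0.999, -0.049, -0.0, 0.0]
contact_force: [-0.1, 0.1, 0.2]
width: 0.0218
gripper_force: 30.0
```

Request:
carry_out([
  [[0,0,0.001],[0,0,0],0.01],
  [[0,0,0.001],[0,0,0],0.01],
  [[0,0,0.001],[0,0,0],0.01],
  [[0,0,0.001],[0,0,0],0.01],
  [[0,0,0],[0,0,0],0.01],
])

```text
t: 11.8
tcp_pos: [0.4826, 0.2368, 0.2516]
eef_rot: [0.999, -0.049, -0.0, 0.0]
contact_force: [-0.1, 1.0, -0.9]
width: 0.0215
gripper_force: 30.0
```

Request:
carry_out([
  [[0,0,0.0015],[0,0,0],0.01],
  [[0,0,0.0015],[0,0,0],0.01],
  [[0,0,0.0015],[0,0,0],0.01],
  [[0,0,0.0015],[0,0,0],0.01],
  [[0,0,0.0015],[0,0,0],0.01],
  [[0,0,0.0015],[0,0,0],0.01],
  [[0,0,0.0015],[0,0,0],0.01],
  [[0,0,0.0015],[0,0,0],0.01],
  [[0,0,0.0015],[0,0,0],0.01],
  [[0,0,0],[0,0,0],0.01],
  [[0,0,0],[0,0,0],0.01],
])

```text
t: 12.9
tcp_pos: [0.4827, 0.2368, 0.2382]
eef_rot: [0.999, -0.049, 0.0, -0.0]
contact_force: [-0.2, 0.4, -0.4]
width: 0.0219
gripper_force: 30.0
```

Request:
carry_out([
  [[0,0,0.0005],[0,0,0],0.01],
  [[0,0,0.0005],[0,0,0],0.01],
  [[0,0,0.0005],[0,0,0],0.01],
  [[0,0,0.0005],[0,0,0],0.01],
  [[0,0,0.0005],[0,0,0],0.01],
  [[0,0,0],[0,0,0],0.01],
])

```text
t: 13.5
tcp_pos: [0.4827, 0.2368, 0.2357]
eef_rot: [0.999, -0.049, -0.0, 0.0]
contact_force: [-0.4, 0.2, 0.1]
width: 0.0216
gripper_force: 30.0
```

Request:
carry_out([
  [[0,0,0.0003],[0,0,0],0.01],
  [[0,0,0],[0,0,0],0.01],
])

```text
t: 13.7
tcp_pos: [0.4827, 0.2368, 0.2354]
eef_rot: [0.999, -0.049, -0.0, -0.0]
contact_force: [-0.4, 0.5, -1.2]
width: 0.0218
gripper_force: 30.0
```

Request:
carry_out([
  [[0,0,0.0003],[0,0,0],0.01],
  [[0,0,0],[0,0,0],0.01],
])

```text
t: 13.9
tcp_pos: [0.4827, 0.2368, 0.2352]
eef_rot: [0.999, -0.049, 0.0, -0.0]
contact_force: [1.0, 0.1, -1.2]
width: 0.0221
gripper_force: 30.0
```

Request:
carry_out([
  [[0,0,0.0003],[0,0,0],0.01],
  [[0,0,0],[0,0,0],0.01],
])

```text
t: 14.1
tcp_pos: [0.4827, 0.2368, 0.2351]
eef_rot: [0.999, -0.049, 0.0, -0.0]
contact_force: [-1.1, -1.0, 3.8]
width: 0.0215
gripper_force: 30.0
```

Request:
carry_out([
  [[0,0,0.0003],[0,0,0],0.01],
  [[0,0,0],[0,0,0],0.01],
])

```text
t: 14.3
tcp_pos: [0.4827, 0.2368, 0.2351]
eef_rot: [0.999, -0.049, 0.0, -0.0]
contact_force: [-2.1, -0.6, 7.4]
width: 0.0218
gripper_force: 30.0
```

The collar is seated at TCP z 0.2351, exactly as predicted. I ease the load, open and retreat.

Request:
carry_out([
  [[0,0,-0.0004],[0,0,0],0.01],
  [[0,0,0],[0,0,0],0.01],
  [[0,0,0],[0,0,0],0.026],
  [[0,0,0],[0,0,0],0.035],
  [[0,0,0],[0,0,0],0.05],
  [[0,0,0],[0,0,0],0.05],
  [[0,0,-0.005],[0,0,0],0.05],
  [[0,0,-0.015],[0,0,0],0.05],
  [[0,0,-0.02],[0,0,0],0.05],
  [[0,0,-0.025],[0,0,0],0.05],
  [[0,0,-0.02],[0,0,0],0.05],
  [[-0.005,0,-0.015],[0,0,0],0.05],
  [[-0.01,0,-0.005],[0,0,0],0.05],
  [[0,0,0],[0,0,0],0.05],
  [[0,0,0],[0,0,0],0.05],
])

```text
t: 15.8
tcp_pos: [0.4675, 0.2383, 0.3394]
eef_rot: [0.999, -0.049, -0.0, 0.0]
contact_force: [0.4, -0.5, 0.7]
width: 0.05
gripper_force: 0.0
```

Run:
```python
from h import *
f=grab('wrist'); cv2.imwrite('pics/w5.png',f['img'])
m=mask(f,(20,100,140),(35,255,255)); m[:,:200]=0; m[:,440:]=0
cs,_=cv2.findContours(m,0,1); c=max(cs,key=cv2.contourArea)[:,0]
print(cv2.minAreaRect((onz(f,c,.105)[:,:2]*1000).astype(np.float32)))
uv=c.mean(0); d=f['depth'][int(uv[1])-8:int(uv[1])+8,int(uv[0])-12:int(uv[0])+12]
ray,v=rays(f,uv); fw=-R.from_quat(f['obs']['eef_rot']).as_matrix()@f['T_tool_cam'][:3,2]
print('top z',(ray+v[0]*np.median(d)/(v[0]@fw)))
```

```text
((482.5247497558594, 238.0773162841797), (21.054887771606445, 20.82118034362793), 84.38410949707031)
top z [0.48253716 0.23800832 0.10587644]
```

View pics/w5.png

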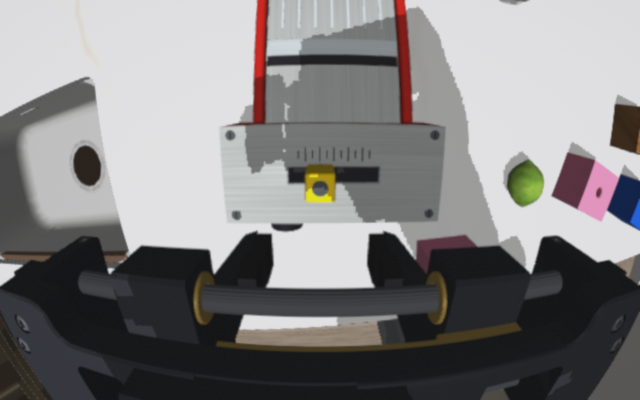

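The pin's head at (320,187) stands upright in the slot, clear of the gripper. Its top is at z ≈ 0.105, which is the fully home height. I hand the job in.

```bash
python3 -c "
from bench import env
print(env.close_job())"
```

```text
the job is handed in; nothing more can be done
None
```

The slicer is locked and the job is handed in: the pin is fully home and upright with its collar on the cover, the gripper is clear of it, and it took about 16 s; the measured force stayed under 8 N after every press.

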